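# Strip a flight cassette off its assembly stud

## Task

Take apart the stack under the red wing nut, one piece at a time from the top: first the red wing nut (already unscrewed, it just lifts off), then the white spacer, each put into the yellow-floored half of the grey tray. Then lift the black cassette off the stud and lay it flat, red dot up, on the green floor of the tray's other half; set it down, do not drop it. The stack under the blue wing nut is still screwed tight and is not part of the job.

Things in the scene. Friction and masses are not known exactly. Their poses are not given: they have to be found in the camera images.
- wing_nut: Red plastic wing nut, loose on top of the stack: round hub 24 mm in diameter, 22 mm high, 14 mm bore; two wings 8 mm thick reach out along its x to 62 mm overall and rise to about 32 mm. Origin: centre of the hub's underside, z up. It lifts straight up; its underside must rise 27 mm to clear the stud's tip. Grip the hub along its y. 30 g.
- spacer: White plastic tube spacer, 32 mm outside diameter, 14 mm bore, 25 mm high, loose on the stud between cassette (below) and wing nut (above). Origin at the centre of its underside, z up along the bore. Its underside must rise 52 mm to clear the stud's tip. 30 g.
- cassette: Black cassette, 70 (x) x 40 (y) x 22 mm high, 14 mm hole in its middle, red dot on top. Origin: centre of underside, z up. Starts loose on a fixed stud 8 mm in diameter, tip 104 mm above the bench; underside at 30 mm on a 30 mm wide round pedestal over a 100 x 100 x 8 mm foot. Must rise 74 mm to clear the tip. 60 to 130 g. Its twins (a spare, and one under the blue nut) are not part of the job.
- tray: Fixed grey tray, 166 mm (its x) by 240 mm (its y), walls 5 mm thick, 20 mm high, split by a 5 mm wall along its x through the middle. Origin: centre of underside, z up. Yellow-floored half on the +y side, centred at y = +59 mm; green-floored half centred at y = -59 mm; each 156 by 112 mm inside, floor 5 mm above the origin.

How it is judged (in metres and radians):
On the way, in this order (a step that is already met when the one before it is completed fails the run):
1. the red wing nut lies released in the yellow-floored half while the spacer and cassette are still on the stud (x of wing_nut in the frame of tray between -0.078 and 0.078 m and y of wing_nut in the frame of tray between 0.0025 and 0.115 m and z of wing_nut in the frame of tray below 0.04 m and contact force between the fingers and wing_nut below 0.1 N and linear speed of wing_nut below 0.05 m/s and distance of each of spacer, cassette from where it was at the start of the episode below 0.02 m), for 0.2 s.
2. the white spacer lies released in the yellow-floored half while the cassette is still on the stud (x of spacer in the frame of tray between -0.078 and 0.078 m and y of spacer in the frame of tray between 0.0025 and 0.115 m and z of each of spacer, wing_nut in the frame of tray below 0.04 m and contact force between the fingers and spacer below 0.1 N and linear speed of spacer below 0.05 m/s and x of wing_nut in the frame of tray between -0.078 and 0.078 m and y of wing_nut in the frame of tray between 0.0025 and 0.115 m and distance of cassette from where it was at the start of the episode below 0.02 m), for 0.2 s.
At the end, for the whole second after the job is handed in: Wing nut and spacer are inside the yellow-floored half of the tray (under 40 mm above its underside); the cassette lies on the green floor (underside under 12 mm above the tray's), dot up, level within 10 degrees; all at rest (x of wing_nut in the frame of tray between -0.078 and 0.078 m and y of wing_nut in the frame of tray between 0.0025 and 0.115 m and z of each of wing_nut, spacer in the frame of tray below 0.04 m and x of spacer in the frame of tray between -0.078 and 0.078 m and y of spacer in the frame of tray between 0.0025 and 0.115 m and x of cassette in the frame of tray between -0.078 and 0.078 m and y of cassette in the frame of tray between -0.115 and -0.0025 m and z of cassette in the frame of tray below 0.012 m and angle between cassette's own z axis and vertical below 0.175 rad and linear speed of each of wing_nut, spacer, cassette below 0.03 m/s); the robot touches nothing.
It fails at once if the cassette is dropped (it falls free faster than 0.8 m/s, a fall of more than about 3 cm) (linear speed of cassette above 0.8 m/s and contact force between the fingers and cassette below 0.05 N).
It also fails if it takes over 72 s, if anything falls off the work surface, if the arm or the gripper's body presses on something with over 40 N, if the wrist force passes 120 N, or if a joint passes its speed limit or range.

## Robot

A 6-joint arm with a two-finger parallel gripper is mounted at the origin on the work surface. World frame = base frame: x ahead of the robot, y to its left, z up, the work surface at z = 0. Lengths are in mm, angles in degrees, forces in N, time in s.
With the tool pointing down it reaches from about 350 to 725 mm from the base axis. Payload 6 kg.
Tool frame: the origin (TCP) lies midway between the tips of the shut fingers; the grasp point (between the pads) lies 19 mm behind it; z points along the fingers, x is the direction in which the jaws open and shut, and the axes are right-handed (so a half turn about z gives the same grasp; the last joint's range is limited). The gripper opens to 85 mm and grips with 20 to 120 N. Pads are 22 mm wide; open, the fingers measure 114 mm over their backs; the gripper's body (76 mm by 85 mm) begins 54 mm behind the grasp point. The pads swing forward as they close: fully open they stand 13 mm farther back than shut.
Start: joints at [-51.354, 2.303, 4.859, 0, -92.561, -19.12], TCP at [200.553, -565.466, 231.261] pointing down, gripper open.
Joint ranges: [-146.85, 146.85], [-73.84, 115.35], [-62.03, 85.46], [-188.31, 113.3], [-161.28, -10.13], [-171.36, 171.36]. Speed limits (degrees/s): [147.25, 147.25, 172.46, 180, 180, 180].

## Interface

Orientations are given as [roll, pitch, yaw] about the fixed x, y, z axes, in that order (R = Rz(yaw) Ry(pitch) Rx(roll)).
In Python, from workcell import state, vision, env gives the robot as it stands. The module is installed in compiled form; this text tells all that it offers.
- The arm moves only by the tool servo_tool, never from a script. Its argument "plan" is one flat list of numbers, 4 for each row, row after row: the shift along the tool's x, y, z in cm, then the turn about the tool's z in rad. A call has exactly 10 rows; each row is the pose to reach, as a shift and turn from the pose measured when the call began, along the tool's axes at that moment; what a row does not reach only later rows make up. A row lasts 1/12 s, in which the tool goes at most 41.7 mm and 7.16 degrees, less where a joint would pass 70% of its speed; a pose out of reach is approached as far as the arm can. A call with a gripper value outside its range is refused whole. "jaw" is the opening, from 0 (shut) to 1 (fully open), set as the call begins (left out, the last holds). The fingers move at their own pace and stop on an object; "force" is the grip in N (left out, the last holds). Time passes only in rows, so rows that repeat a pose let the fingers close, or fill a call up. It gives the time, the measured TCP pose, the force and the opening at its end, in the units of the state.
- state(): the state, without advancing time (a new reading comes with each control period).
- vision.read_camera(name): name is "side" or "top" or "wrist"; returns a dict with "image" (420x560x3 uint8, red, green, blue), "K" (3x3 intrinsics, pixels), "origin" and "attitude" of the camera in the world; the wrist camera has in their place "T_tool_cam" (4x4, takes a point from camera to tool coordinates, whose origin is the TCP and whose axes are the tool frame's). Camera axes: x right, y down, z forward; pixel columns grow to the right and rows downward; lengths in mm; the calibration is good to about 2 mm. A picture is of the moment at which its call begins: read the wrist's pose just before it. There is no depth.
- env.finish_job(): hands the job in, once; it reports no verdict.
The state is a dict: "time_s": time; "joint_pos": joint angles; "joint_velocities": joint speeds; "tau": joint torques, N m; "ee_pos": TCP position; "tcp_rot": TCP orientation; "ft_force": force on the tool from outside, world axes, zero at the start; "ft_torque": the same for the moment, N m; "gripper_width": finger opening in mm.
Only numpy, scipy, OpenCV 4.12 (cv2) and the standard library are available. Lean on these libraries where they do the work, as an engineer would, in place of code of your own. Each camera call takes 0.05 s, during which the arm holds its last target.

## Working session

There is one attempt and no reset: what is moved stays moved. The work goes in short steps, Python scripts to look and compute and a tool call to move; the robot and the scene stay as the last step left them, time stands still between calls to the robot, and variables do not carry over. Pictures are saved under pics/ and viewed, and the job is handed in when it is done.

Besides the shell and the picture viewer there is one more tool, called after "Call:" as name(argument=value, ...) on one line, values as JSON. servo_tool: Moves the arm, as the interface text tells. Its arguments: {"type":"object","properties":{"plan":{"type":"array","items":{"type":"number"}},"jaw":{"type":"number"},"force":{"type":"number"}},"required":["plan"]}

```bash
mkdir -p pics; python3 - <<'E'
from workcell import state, vision, env
import cv2,numpy as np
s=state();print(s)
for n in ["side","top","wrist"]:
    c=vision.read_camera(n)
    cv2.imwrite(f"pics/a_{n}.png",c["image"][:,:,::-1])
    print(n,{k:np.round(v,3).tolist() for k,v in c.items() if k!="image"})
E
```

```text
{'time_s': 0.0, 'joint_pos': array([-5.13545558e+01,  2.33868764e+00,  4.80010752e+00, -2.64384098e-02,
       -9.25609462e+01, -1.91181685e+01]), 'joint_velocities': array([-0.05203259, -0.05630684, -0.10762393, -0.04988856,  0.01914696,
       -0.02309272]), 'tau': array([ 5.93187342e-04, -3.68199527e+01,  3.47409189e+01,  6.93224207e+00,
       -5.50252647e-03, -1.74474451e-06]), 'ee_pos': array([ 200.50169153, -565.15202777,  230.2576752 ]), 'tcp_rot': array([-1.79992361e+02, -1.02687784e-01,  1.09528427e+02]), 'ft_force': array([-0.48849382,  0.35397055, -0.49762373]), 'ft_torque': array([ 0.02130228,  0.00403179, -0.05964314]), 'gripper_width': 85.56471200950634}
side {'K': [[507.613, 0.0, 276.284], [0.0, 507.613, 214.027], [0.0, 0.0, 1.0]], 'origin': [358.313, 655.957, 571.855], 'attitude': [-123.782, 0.85, -167.552]}
top {'K': [[438.898, 0.0, 274.589], [0.0, 438.898, 211.725], [0.0, 0.0, 1.0]], 'origin': [423.05, -65.338, 810.549], 'attitude': [-171.942, -0.429, -90.033]}
wrist {'K': [[325.442, 0.0, 279.475], [0.0, 325.442, 207.556], [0.0, 0.0, 1.0]], 'T_tool_cam': [[1.0, 0.0, -0.0, 0.746], [0.0, 0.958, 0.287, -73.101], [0.0, -0.287, 0.958, -141.969], [0.0, 0.0, 0.0, 1.0]]}
```

View pics/a_top.png

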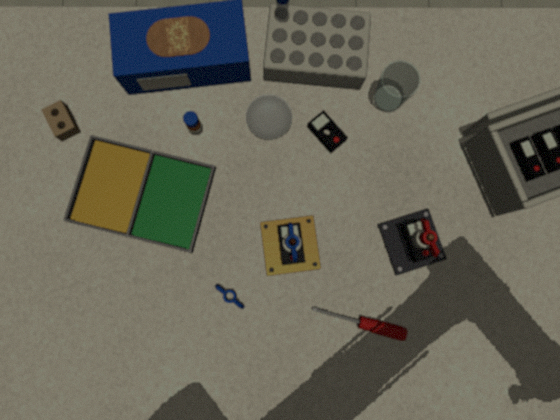

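View pics/a_side.png

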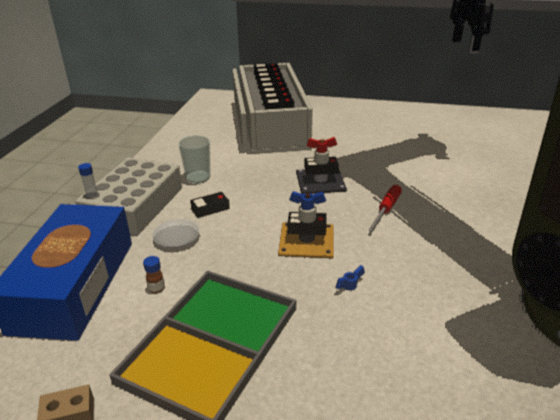

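View pics/a_wrist.png

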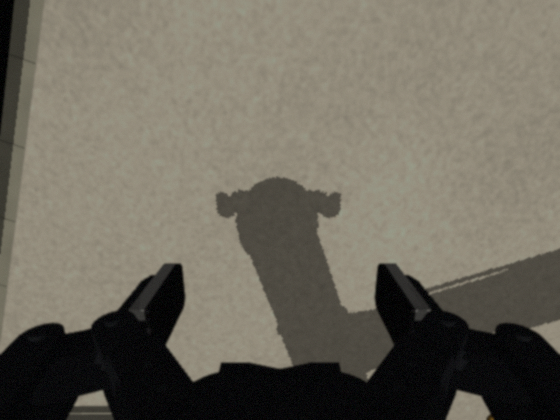

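Top view: target stack foot about (411,241) with red nut about (430,237). The blue stack is at (291,245) and the tray at (140,193), with yellow on the left. I'll measure next.

```bash
cat > h.py <<'E'
import numpy as np,cv2
from scipy.spatial.transform import Rotation as R
from workcell import state, vision, env
def cam(n):
    s=state(); c=vision.read_camera(n)
    if n=="wrist":
        T=np.eye(4);T[:3,:3]=R.from_euler('xyz',s['tcp_rot'],degrees=True).as_matrix();T[:3,3]=s['ee_pos']
        M=T@c['T_tool_cam'];c['R']=M[:3,:3];c['o']=M[:3,3]
    else:
        c['R']=R.from_euler('xyz',c['attitude'],degrees=True).as_matrix();c['o']=np.array(c['origin'],float)
    return c
def ray(c,p): 
    return c['R']@np.linalg.inv(c['K'])@np.array([p[0],p[1],1.])
def onz(c,p,z):
    d=ray(c,p);return c['o']+d*(z-c['o'][2])/d[2]
def tri(ca,pa,cb,pb):
    a=ray(ca,pa);b=ray(cb,pb);a/=np.linalg.norm(a);b/=np.linalg.norm(b)
    t=np.linalg.lstsq(np.c_[a,-b],cb['o']-ca['o'],rcond=None)[0]
    x=ca['o']+a*t[0];y=cb['o']+b*t[1];return (x+y)/2,np.linalg.norm(x-y)
def proj(c,P):
    q=c['R'].T@(np.asarray(P,float)-c['o']);u=c['K']@q;return u[:2]/u[2]
def blobs(im,lo,hi,amin=30,roi=None):
    h=cv2.cvtColor(im,cv2.COLOR_RGB2HSV);m=cv2.inRange(h,np.array(lo),np.array(hi))
    if roi:
        k=np.zeros_like(m);x0,y0,x1,y1=roi;k[y0:y1,x0:x1]=255;m&=k
    cs,_=cv2.findContours(m,cv2.RETR_EXTERNAL,cv2.CHAIN_APPROX_NONE)
    return m,[x for x in cs if cv2.contourArea(x)>amin]
E
python3 - <<'E'
from h import *
t=cam("top");s=cam("side")
for n,lo,hi in [("yel",(15,150,80),(30,255,255)),("grn",(50,120,40),(80,255,255))]:
    m,b=blobs(t["image"],lo,hi,1500,(60,120,230,260))
    for x in b:
        r=cv2.minAreaRect(x);print(n,r)
        bx=cv2.boxPoints(r);P=[onz(t,p,5)[:2] for p in bx];print(np.round(P,1).tolist(),onz(t,r[0],5).round(1))
a=t["image"][190:290,360:480,::-1];cv2.imwrite("pics/b_top.png",cv2.resize(a,None,fx=6,fy=6,interpolation=cv2.INTER_CUBIC))
a=s["image"][120:205,280:380,::-1];cv2.imwrite("pics/b_side.png",cv2.resize(a,None,fx=7,fy=7,interpolation=cv2.INTER_CUBIC))
print(proj(t,[0,0,0]),proj(s,[400,0,0]))
E
```

```text
yel ((109.71026611328125, 185.80615234375), (57.160457611083984, 85.1751708984375), 16.8583984375)
[[524.7, 305.7], [680.3, 269.1], [648.1, 164.5], [494.1, 203.7]] [585.7 235.9   5. ]
grn ((170.40830993652344, 201.03009033203125), (59.363407135009766, 84.41487121582031), 15.5241117477417)
[[496.1, 193.1], [649.9, 157.6], [619.4, 49.2], [467.0, 87.5]] [557. 122.   5.]
[232.53781219 526.35956591] [340.94183336 280.87285354]
```

View pics/b_top.png

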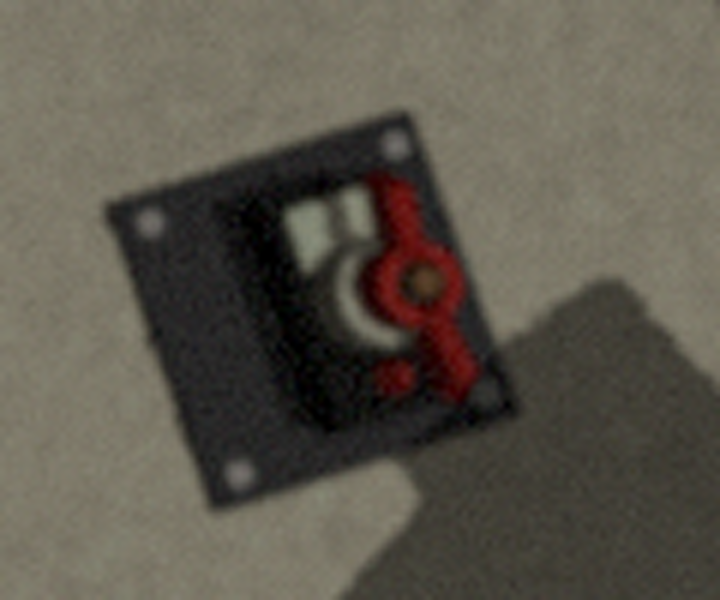

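View pics/b_side.png

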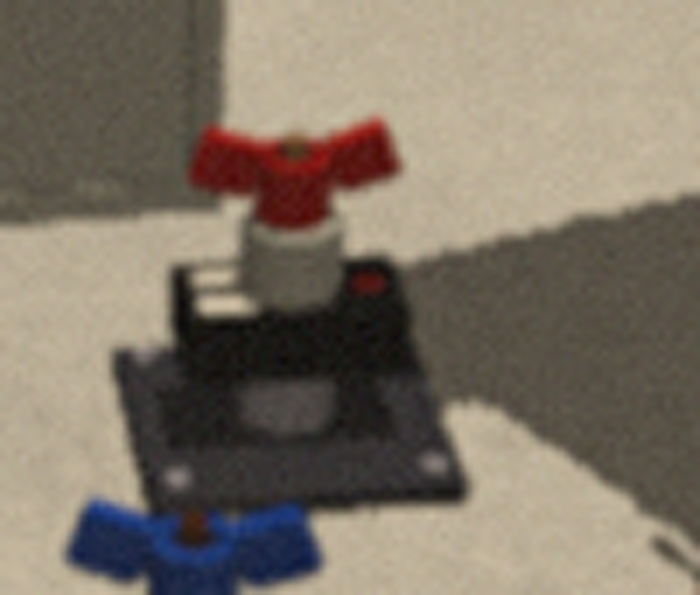

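```bash
python3 - <<'E'
from h import *
t=cam("top");s=cam("side")
ft=lambda x,y:((x+.5)/6-.5+360,(y+.5)/6-.5+190)
fs=lambda x,y:((x+.5)/7-.5+280,(y+.5)/7-.5+120)
print("stud tri",tri(t,ft(424,281),s,fs(295,147)),"onz",onz(t,ft(424,281),104),onz(s,fs(295,147),104))
b=[onz(t,ft(*p),9) for p in [(149,222),(397,145),(238,475)]];print(np.round(b,1)); print("centre from diag",(b[1]+b[2])/2)
c=[onz(t,ft(*p),8) for p in [(108,205),(410,113),(215,510),(517,410)]];print("foot corners",np.round(c,1),np.mean(c,0))
a,b2=onz(t,ft(388,180),107),onz(t,ft(458,398),107);print("wings",a,b2,np.linalg.norm(a-b2),np.degrees(np.arctan2(*(a-b2)[1::-1])))
d=onz(t,ft(395,378),52);print("dot",d)
a,b2=onz(t,ft(305,225),52),onz(t,ft(395,378),52)
print("cass axis",np.degrees(np.arctan2(*(a-b2)[1::-1])))
e=b[0]-b[2];print("foot ang",np.degrees(np.arctan2(e[1],e[0])))
# tray
Y=np.array([585.7,235.9]);G=np.array([557,122.]);d=Y-G;print("tray y ang",np.degrees(np.arctan2(d[1],d[0])),np.linalg.norm(d),(Y+G)/2)
E
```

```text
stud tri (array([ 483.01041194, -323.7787673 ,  100.33176093]), np.float64(0.32352378806105203)) onz [ 482.86123049 -322.42989872  104.        ] [ 481.87890129 -316.15814395  104.        ]
[[ 509.  -273.4    9. ]
 [ 532.9 -350.8    9. ]
 [ 432.1 -297.6    9. ]]
centre from diag [ 482.48665957 -324.19476508    9.        ]
foot corners [[ 514.4 -261.2    8. ]
 [ 543.  -355.6    8. ]
 [ 421.6 -290.5    8. ]
 [ 451.7 -383.7    8. ]] [ 482.66453773 -322.77964785    8.        ]
wings [ 509.91559898 -312.97434253  107.        ] [ 451.33297972 -328.85638283  107.        ] 60.69730210059279 15.168568070522243
dot [ 459.28213326 -331.56938824   52.        ]
cass axis 28.4892840034531
foot ang 17.482256558786275
tray y ang 75.85728091324 117.46020602740319 [571.35 178.95]
```

Stud at about (482.7, -323). Nut yaw is about 15° and foot yaw about 17°. The reprojected distances match the given sizes: 117 mm between tray half centres and 61 mm across the wings. I'll move above the stack for a wrist view.

Call:
servo_tool(plan=[1, 2.5, 0, 0.01, 2.4, 6.2, 0, 0.02, 3.8, 10, 0, 0.03, 5.3, 13.8, 0, 0.04, 6.8, 17.7, 0, 0.05, 8.3, 21.5, 0, 0.05, 9.8, 25.3, 0, 0.05, 11.3, 29.2, 0, 0.05, 12.6, 32.5, 0, 0.05, 13.4, 34.7, 0, 0.05], jaw=0.7, force=40)

```text
time_s: 1.18
ee_pos: [484.9, -320.5, 230.9]
tcp_rot: [180.0, -0.0, 106.8]
ft_force: [-1.0, 0.1, -0.3]
gripper_width: 59.8
```

```bash
sleep 0; python3 - <<'E'
from h import *
s=state();print(s['time_s'],s['ee_pos'],s['tcp_rot'],s['gripper_width'],abs(s['joint_velocities']).max())
c=cam("wrist");s=state();print(s['ee_pos'],s['tcp_rot'])
c=cam("wrist")
cv2.imwrite("pics/c.png",c["image"][:,:,::-1])
print(proj(c,[482.7,-323,104]))
E
```

```text
1.1833 [ 484.85891755 -320.54575148  230.89945852] [ 1.79983814e+02 -4.79444562e-02  1.06789758e+02] 59.75723585658295 22.211603634102545
[ 486.69632859 -319.00818792  230.18847035] [ 1.79977134e+02 -9.26187929e-02  1.06893680e+02]
[275.37291418 193.72657243]
```

View pics/c.png

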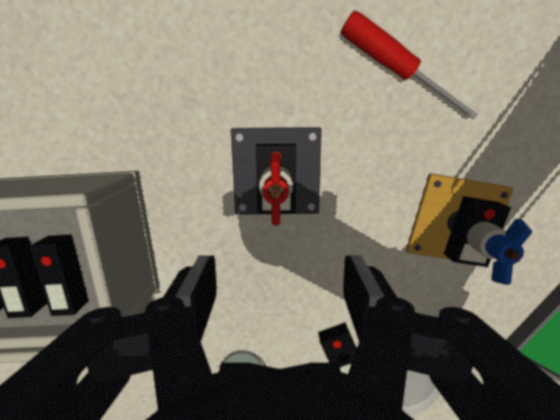

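The wrist view shows the stud at (276,189), with the nut's wings vertical in the image, so the yaw is right. I'll measure it more closely.

```bash
python3 - <<'E'
from h import *
s=state();c=cam("wrist");print(s['time_s'],s['ee_pos'],s['tcp_rot'],abs(s['joint_velocities']).max())
im=c["image"];a=im[115:235,215:335,::-1];cv2.imwrite("pics/d.png",cv2.resize(a,None,fx=5,fy=5,interpolation=cv2.INTER_CUBIC))
h=cv2.cvtColor(im,cv2.COLOR_RGB2HSV)
m=((h[...,0]<8)|(h[...,0]>172))&(h[...,1]>140)&(h[...,2]>60)
k=np.zeros(m.shape,bool);k[130:235,230:325]=1;m=(m&k).astype(np.uint8)*255
n,l,st,ce=cv2.connectedComponentsWithStats(m);print(st,ce)
print(onz(c,(276,189),104))
E
```

```text
1.2833 [ 485.07346067 -320.51261642  230.2461844 ] [-1.79971967e+02 -8.61626182e-02  1.06897842e+02] 3.0420017620294604
[[     0      0    560    420 234356]
 [   264    153     26     74    844]] [[279.5115124  209.57311526]
 [276.30331754 189.1978673 ]]
[ 476.88882587 -325.22280358  104.        ]
```

View pics/d.png

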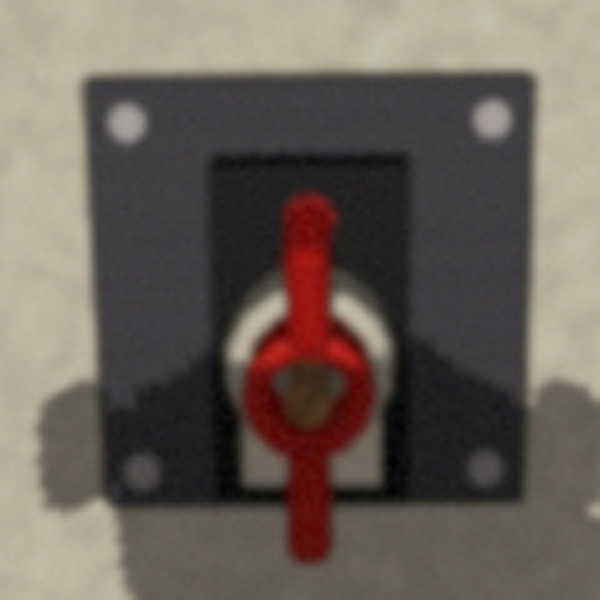

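```bash
python3 - <<'E'
from h import *
s=state();c=cam("wrist");t=cam("top");sd=cam("side")
f=lambda x,y:((x+.5)/5-.5+215,(y+.5)/5-.5+115)
b=np.array([onz(c,f(*p),9) for p in [(127,123),(492,120),(143,472),(485,468)]]);print(b.round(1),b.mean(0))
# stud tip tri: wrist vs top
ft=lambda x,y:((x+.5)/6-.5+360,(y+.5)/6-.5+190)
fs=lambda x,y:((x+.5)/7-.5+280,(y+.5)/7-.5+120)
print(tri(c,f(305,372),t,ft(424,281)),tri(c,f(305,372),sd,fs(295,147)),onz(c,f(305,372),104))
for p in [(482.7,-323),(478,-325),(480.5,-324)]:
  P=np.array([*p,104]);Rm=R.from_euler('xyz',s['tcp_rot'],degrees=True).as_matrix();print((Rm.T@(P-s['ee_pos'])).round(1))
e=b[0]-b[2]+b[1]-b[3];print(np.degrees(np.arctan2(e[1],e[0])))
E
```

```text
[[ 455.4 -374.8    9. ]
 [ 431.6 -298.3    9. ]
 [ 531.7 -350.7    9. ]
 [ 507.7 -274.5    9. ]] [ 481.5786157  -324.58054055    9.        ]
(array([ 481.70458831, -326.76482846,   89.34273575]), np.float64(5.084512205747447)) (array([ 480.23769137, -326.41402448,   98.40447926]), np.float64(6.034760176398864)) [ 475.84865103 -326.82190485  104.        ]
[ -1.   -1.4 126.6]
[ -1.5  -6.5 126.6]
[ -1.3  -3.8 126.6]
-162.57419022881834
```

Call:
servo_tool(plan=[-0.08, -0.1, 1, 0, -0.16, -0.2, 3, 0, -0.16, -0.2, 5.5, 0, -0.16, -0.2, 8, 0, -0.16, -0.2, 10.5, 0, -0.16, -0.2, 12.5, 0, -0.16, -0.2, 13.8, 0, -0.16, -0.2, 14.5, 0, -0.16, -0.2, 14.7, 0, -0.16, -0.2, 14.7, 0])

```text
time_s: 2.32
ee_pos: [480.8, -326.2, 84.6]
tcp_rot: [180.0, 0.0, 106.6]
ft_force: [-0.1, 0.2, 0.0]
gripper_width: 59.8
```

Call:
servo_tool(plan=[0, 0, 0, 0, 0, 0, 0, 0, 0, 0, 0, 0, 0, 0, 0, 0, 0, 0, 0, 0, 0, 0, 0, 0, 0, 0, 0, 0, 0, 0, 0, 0, 0, 0, 0, 0, 0, 0, 0, 0], jaw=0.1, force=30)

```text
time_s: 3.15
ee_pos: [481.4, -326.5, 85.9]
tcp_rot: [179.9, 0.1, 106.6]
ft_force: [-0.2, 0.5, 4.9]
gripper_width: 22.3
```

```bash
python3 - <<'E'
from h import *
s=state();print(s['time_s'],s['ee_pos'],s['ft_force'],s['ft_torque'],s['gripper_width'])
c=cam("wrist");cv2.imwrite("pics/e.png",c["image"][:,:,::-1])
E
```

```text
3.15 [ 481.40417878 -326.50482205   85.93210189] [-0.19928402  0.47881636  4.8981358 ] [0.22506389 0.05595918 0.04887245] 22.319412813467018
```

View pics/e.png

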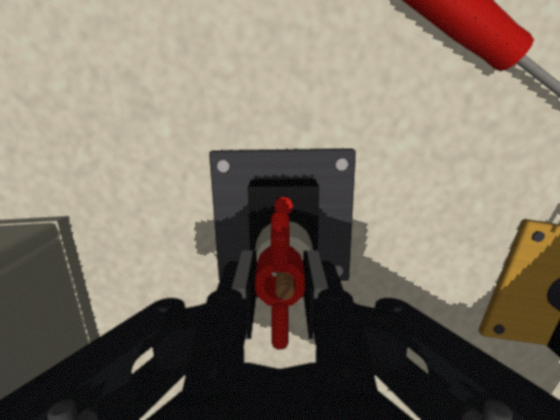

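Call:
servo_tool(plan=[0, 0, -0.3, 0, 0, 0, -0.8, 0, 0, 0, -1.5, 0, 0, 0, -2.3, 0, 0, 0, -3.1, 0, 0, 0, -3.9, 0, 0, 0, -4.6, 0, 0, 0, -5.2, 0, 0, 0, -5.5, 0, 0, 0, -5.5, 0])

```text
time_s: 4.03
ee_pos: [481.6, -326.6, 141.9]
tcp_rot: [179.9, 0.2, 106.6]
ft_force: [-0.0, -0.4, -0.6]
gripper_width: 22.1
```

```bash
python3 - <<'E'
from h import *
s=state();print(s['time_s'],s['ee_pos'],s['ft_force'],s['ft_torque'],s['gripper_width'])
c=cam("wrist")["image"];d=cam("side")["image"][100:205,270:390]
d=cv2.resize(d,(480,420));cv2.imwrite("pics/f.png",np.hstack([c[:,120:440],d])[:,:,::-1])
E
```

```text
4.0333 [ 481.615515   -326.58999204  141.94572652] [-0.0062957  -0.41912732 -0.63457196] [ 0.02946983 -0.02085893  0.02299257] 22.077468152435536
```

View pics/f.png

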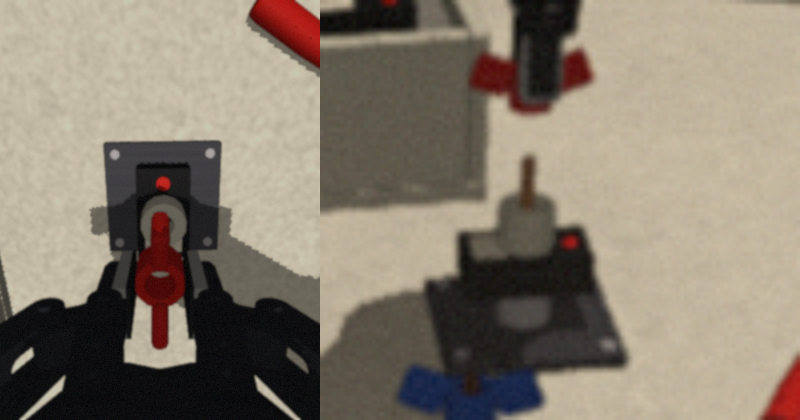

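The nut is lifted clear and the spacer and cassette are undisturbed. Carrying it to the tray now.

Call:
servo_tool(plan=[0.8, 0.4, -1, 0.05, 2.5, 1.1, -2.5, 0.12, 5, 2.1, -4, 0.2, 8, 3.5, -4.5, 0.28, 11.5, 5, -4.5, 0.36, 15, 6.5, -4.5, 0.44, 18.6, 8, -4.5, 0.5, 22.3, 9.6, -4.5, 0.53, 26, 11.2, -4.5, 0.53, 29.7, 12.8, -4.5, 0.53])

```text
time_s: 4.97
ee_pos: [518.5, -3.1, 185.0]
tcp_rot: [179.9, 0.0, 76.2]
ft_force: [0.8, -0.9, 0.3]
gripper_width: 21.9
```

```bash
cat >> h.py <<'E'
def delta(P,yaw=None):
    s=state();M=R.from_euler('xyz',s['tcp_rot'],degrees=True).as_matrix()
    d=M.T@(np.array(P,float)-s['ee_pos'])/10
    t=None if yaw is None else round(np.radians(s['tcp_rot'][2]-yaw),3)
    print('t',s['time_s'],'ee',s['ee_pos'].round(1),s['tcp_rot'].round(1),'cm',d.round(2),'turn',t,'w',round(s['gripper_width'],1))
E
python3 - <<'E'
from h import *
delta([548.8,245.2,120],75.9)
E
```

```text
t 4.9667 ee [518.5  -3.1 185. ] [179.9   0.   76.2] cm [24.85 -2.97  6.48] turn 0.006 w 21.9
```

Call:
servo_tool(plan=[3.8, -0.4, 0, 0, 7.5, -0.9, 0, 0, 11.2, -1.3, 0, 0, 14.8, -1.8, 0.5, 0, 18, -2.2, 1.5, 0, 20.8, -2.5, 3, 0, 23, -2.8, 5, 0, 24.3, -2.9, 7.5, 0, 24.8, -2.9, 9.5, 0, 24.8, -2.9, 11, 0])

```text
time_s: 5.8
ee_pos: [548.2, 245.3, 71.2]
tcp_rot: [-179.9, 0.2, 76.3]
ft_force: [-0.7, -0.7, -0.2]
gripper_width: 21.8
```

```bash
python3 - <<'E'
from h import *
delta([548.8,245.2,17],75.9)
c=cam("wrist")["image"];cv2.imwrite("pics/g.png",c[:,:,::-1])
E
```

```text
t 5.8 ee [548.2 245.3  71.2] [-179.9    0.2   76.3] cm [0.03 0.07 5.42] turn 0.007 w 21.8
```

View pics/g.png

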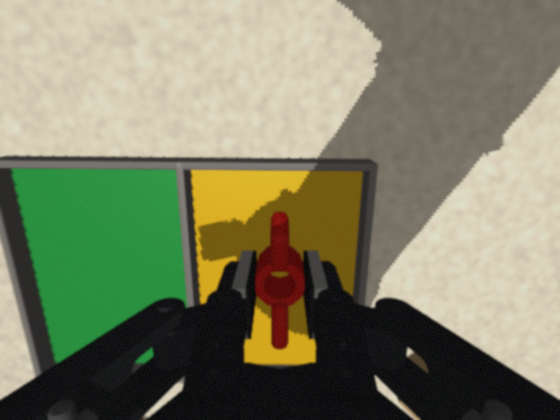

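The nut is centred over the yellow half, clear of the walls. Lowering and releasing.

Call:
servo_tool(plan=[0, 0, 0.8, 0, 0, 0, 1.8, 0, 0, 0, 2.8, 0, 0, 0, 3.7, 0, 0, 0, 4.4, 0, 0, 0, 4.9, 0, 0, 0, 5.2, 0, 0, 0, 5.4, 0, 0, 0, 5.4, 0, 0, 0, 5.4, 0])

```text
time_s: 6.68
ee_pos: [546.8, 243.9, 14.7]
tcp_rot: [-179.8, 0.3, 76.3]
ft_force: [0.5, 0.7, -0.6]
gripper_width: 21.9
```

Call:
servo_tool(plan=[0, 0, 0, 0, 0, 0, 0, 0, 0, 0, 0, 0, 0, 0, 0, 0, 0, 0, -0.2, 0, 0, 0, -1.5, 0, 0, 0, -4, 0, 0, 0, -7.5, 0, 0, 0, -11, 0, 0, 0, -14, 0], jaw=0.6)

```text
time_s: 7.52
ee_pos: [548.0, 244.5, 158.7]
tcp_rot: [-179.9, 0.2, 76.3]
ft_force: [0.6, 0.9, 0.6]
gripper_width: 50.9
```

```bash
python3 - <<'E'
from h import *
delta([482,-324,180],106.6)
c=cam("wrist")["image"];t=cam("top")["image"];t=cv2.resize(t[120:270,50:230],(480,400))
cv2.imwrite("pics/i.png",np.hstack([c[:400,120:440],t])[:,:,::-1])
E
```

```text
t 7.5167 ee [548.  244.5 158.7] [-179.9    0.2   76.3] cm [-56.8    7.07  -1.91] turn -0.529 w 50.9
```

View pics/i.png

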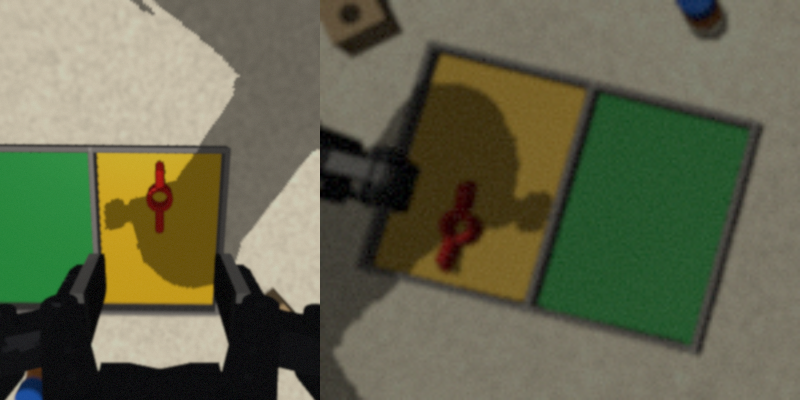

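The nut lies upright in the yellow half. Returning for the spacer.

Call:
servo_tool(plan=[-1, 0.1, -0.5, 0, -3, 0.4, -1, -0.05, -6, 0.7, -1.5, -0.1, -9.7, 1.2, -1.9, -0.18, -13.5, 1.7, -1.9, -0.26, -17.4, 2.2, -1.9, -0.34, -21.3, 2.6, -1.9, -0.42, -25.2, 3.1, -1.9, -0.48, -29.1, 3.6, -1.9, -0.53, -33, 4.1, -1.9, -0.53])

```text
time_s: 8.45
ee_pos: [510.8, -86.9, 182.8]
tcp_rot: [179.6, 0.0, 106.8]
ft_force: [1.4, -0.2, 0.3]
gripper_width: 51.8
```

```bash
python3 - <<'E'
from h import *
delta([482,-324,180],106.6)
E
```

```text
t 8.45 ee [510.8 -86.9 182.8] [179.6   0.  106.8] cm [-21.86  -9.62   0.23] turn 0.004 w 51.8
```

Call:
servo_tool(plan=[-3.6, -1.6, 0.2, 0, -7, -3.1, 0.2, 0, -10.4, -4.6, 0.2, 0, -13.6, -6, 0.2, 0, -16.5, -7.3, 0.2, 0, -19, -8.4, 0.2, 0, -20.7, -9.1, 0.2, 0, -21.6, -9.5, 0.2, 0, -21.9, -9.6, 0.2, 0, -21.9, -9.6, 0.2, 0])

```text
time_s: 9.28
ee_pos: [481.9, -324.7, 180.4]
tcp_rot: [179.6, 0.0, 106.8]
ft_force: [-0.7, 0.3, -0.5]
gripper_width: 51.3
```

```bash
python3 - <<'E'
from h import *
delta([482,-324,60],106.6)
c=cam("wrist");im=c["image"]
cv2.imwrite("pics/j.png",cv2.resize(im[140:340,180:380],(600,600),interpolation=cv2.INTER_CUBIC)[:,:,::-1])
delta([482,-324,60],106.6)
print([proj(c,[482,-324,z]).round(1) for z in (52,77,104)])
E
```

```text
t 9.2833 ee [ 481.9 -324.7  180.4] [179.6   0.  106.8] cm [ 0.07 -0.05 12.04] turn 0.003 w 51.3
t 9.3333 ee [ 482.2 -324.   180.5] [179.6   0.  106.8] cm [ 1.000e-02 -1.000e-01  1.205e+01] turn 0.004 w 50.8
[array([279.6, 198.2]), array([279.5, 206.6]), array([279.5, 217.7])]
```

View pics/j.png

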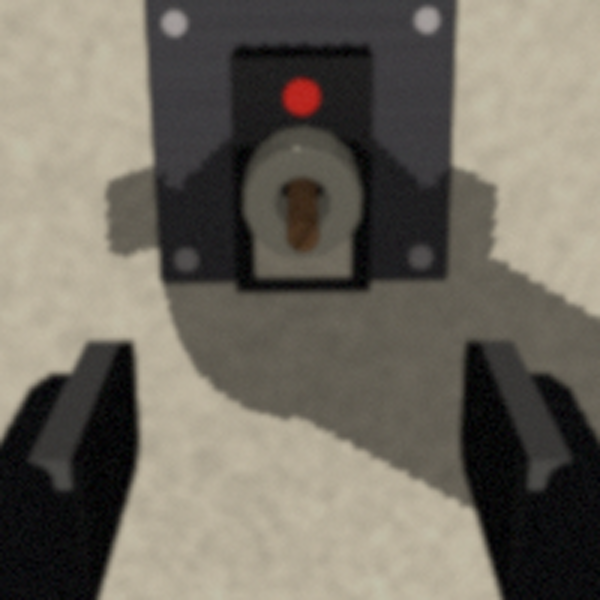

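Spacer centre is at about (280.7,205), predicted (279.5,206.6), so agreement within 1.5 mm. Descending and gripping.

Call:
servo_tool(plan=[0, 0, 1, 0, 0, 0, 3, 0, 0, 0, 5.5, 0, 0, 0, 7.8, 0, 0, 0, 9.7, 0, 0, 0, 11, 0, 0, 0, 11.8, 0, 0, 0, 12.2, 0, 0, 0, 12.3, 0, 0, 0, 12.3, 0])

```text
time_s: 10.17
ee_pos: [483.5, -323.9, 58.3]
tcp_rot: [179.6, 0.1, 106.8]
ft_force: [-0.2, -0.1, -0.1]
gripper_width: 51.0
```

Call:
servo_tool(plan=[0, 0, 0, 0, 0, 0, 0, 0, 0, 0, 0, 0, 0, 0, 0, 0, 0, 0, 0, 0, 0, 0, 0, 0, 0, 0, -0.3, 0, 0, 0, -0.8, 0, 0, 0, -1.4, 0, 0, 0, -1.8, 0], jaw=0.2, force=30)

```text
time_s: 11.0
ee_pos: [483.4, -324.0, 77.0]
tcp_rot: [179.6, 0.1, 106.8]
ft_force: [-0.2, -0.6, -0.1]
gripper_width: 29.9
```

```bash
python3 - <<'E'
from h import *
s=state();print(s['time_s'],s['ee_pos'],s['ft_force'],s['gripper_width'])
c=cam("wrist")["image"];d=cam("side")["image"][100:205,270:390]
d=cv2.resize(d,(480,420));cv2.imwrite("pics/k.png",np.hstack([c[:,120:440],d])[:,:,::-1])
E
```

```text
11.0 [ 483.39580217 -323.97620479   76.99503057] [-0.18128951 -0.59740578 -0.05919243] 29.90819894508643
```

View pics/k.png

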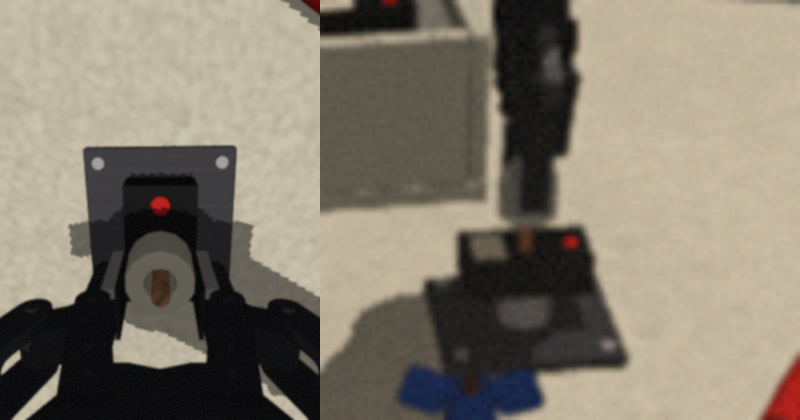

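The spacer is held and rising, and the cassette stays put. Continuing the lift.

Call:
servo_tool(plan=[0, 0, -0.8, 0, 0, 0, -2, 0, 0, 0, -3.5, 0, 0, 0, -5, 0, 0, 0, -6.5, 0, 0, 0, -8, 0, 0, 0, -9.2, 0, 0, 0, -9.8, 0, 0, 0, -10, 0, 0, 0, -10, 0])

```text
time_s: 11.93
ee_pos: [483.0, -324.1, 177.7]
tcp_rot: [179.5, 0.2, 106.8]
ft_force: [0.4, -0.4, -1.0]
gripper_width: 30.0
```

```bash
python3 - <<'E'
from h import *
delta([622.6,226.6,120],75.9)
E
```

```text
t 11.9333 ee [ 483.  -324.1  177.7] [179.5   0.2 106.8] cm [48.68 29.26  5.91] turn 0.54 w 30.0
```

Call:
servo_tool(plan=[0.8, 0.5, 0, 0.05, 2.3, 1.4, 0, 0.12, 4.6, 2.8, 0, 0.2, 7.6, 4.6, 0, 0.28, 10.8, 6.5, 0, 0.36, 14, 8.4, 0, 0.44, 17.3, 10.4, 0, 0.5, 20.6, 12.4, 0, 0.53, 24, 14.4, 0, 0.54, 27.4, 16.5, 0, 0.54])

```text
time_s: 12.77
ee_pos: [561.2, -12.2, 177.5]
tcp_rot: [179.5, -0.1, 75.9]
ft_force: [1.6, 0.4, -0.1]
gripper_width: 29.8
```

```bash
python3 - <<'E'
from h import *
delta([622.6,226.6,70],75.9)
E
```

```text
t 12.7667 ee [561.2 -12.2 177.5] [ 1.795e+02 -1.000e-01  7.590e+01] cm [24.64  0.04 10.79] turn -0.001 w 29.8
```

Call:
servo_tool(plan=[3.8, 0, 0, 0, 7.6, 0, 0, 0, 11.3, 0, 0, 0, 15, 0, 0.5, 0, 18.2, 0, 1.5, 0, 21, 0, 3, 0, 23.1, 0, 5, 0, 24.3, 0, 7.5, 0, 24.6, 0, 9.5, 0, 24.6, 0, 11, 0])

```text
time_s: 13.6
ee_pos: [620.5, 226.9, 63.4]
tcp_rot: [179.8, 0.1, 75.9]
ft_force: [0.1, -0.3, -1.1]
gripper_width: 29.9
```

```bash
python3 - <<'E'
from h import *
delta([622.6,226.6,13],75.9)
c=cam("wrist")["image"];cv2.imwrite("pics/l.png",c[:,:,::-1])
E
```

```text
t 13.6 ee [620.5 226.9  63.4] [1.798e+02 1.000e-01 7.590e+01] cm [0.02 0.19 5.04] turn 0.001 w 29.9
```

View pics/l.png

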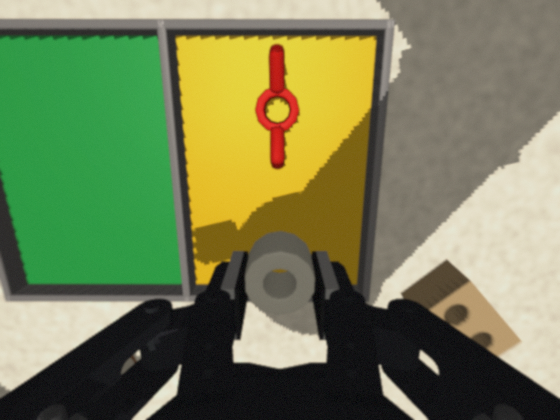

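Call:
servo_tool(plan=[0, 0, 0.8, 0, 0, 0, 1.8, 0, 0, 0, 2.8, 0, 0, 0, 3.7, 0, 0, 0, 4.3, 0, 0, 0, 4.7, 0, 0, 0, 4.9, 0, 0, 0, 5, 0, 0, 0, 5, 0, 0, 0, 5, 0])

```text
time_s: 14.48
ee_pos: [620.1, 225.8, 12.9]
tcp_rot: [179.8, 0.2, 75.9]
ft_force: [-3.7, -1.0, 7.3]
gripper_width: 29.9
```

Call:
servo_tool(plan=[0, 0, 0, 0, 0, 0, 0, 0, 0, 0, 0, 0, 0, 0, 0, 0, 0, 0, -0.2, 0, 0, 0, -1.5, 0, 0, 0, -4, 0, 0, 0, -7.5, 0, 0, 0, -11, 0, 0, 0, -14, 0], jaw=0.65)

```text
time_s: 15.32
ee_pos: [620.2, 226.1, 156.8]
tcp_rot: [179.7, 0.1, 75.9]
ft_force: [0.7, 0.3, 0.8]
gripper_width: 55.8
```

```bash
python3 - <<'E'
from h import *
delta([482,-324,180],106.7)
c=cam("wrist")["image"];t=cam("top")["image"];t=cv2.resize(t[120:270,50:230],(480,400))
cv2.imwrite("pics/m.png",np.hstack([c[:400,120:440],t])[:,:,::-1])
E
```

```text
t 15.3167 ee [620.2 226.1 156.8] [1.797e+02 1.000e-01 7.590e+01] cm [-56.73  -0.    -2.22] turn -0.537 w 55.8
```

View pics/m.png

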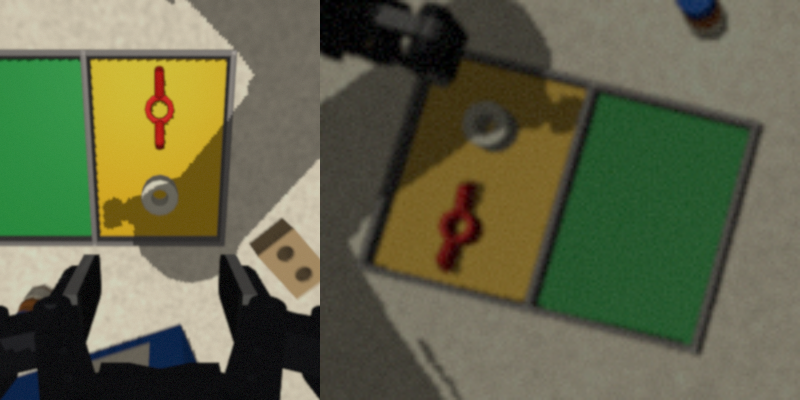

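Both small parts are upright and released in the yellow half. Returning for the cassette.

Call:
servo_tool(plan=[-1, 0, -0.5, 0, -3, 0, -1, -0.05, -6, 0, -1.5, -0.1, -9.7, 0, -2, -0.18, -13.5, 0, -2.2, -0.26, -17.4, 0, -2.2, -0.34, -21.3, 0, -2.2, -0.42, -25.2, 0, -2.2, -0.48, -29.1, 0, -2.2, -0.53, -33, 0, -2.2, -0.54])

```text
time_s: 16.25
ee_pos: [540.6, -95.3, 183.1]
tcp_rot: [179.2, 0.2, 107.0]
ft_force: [1.0, -1.1, 0.3]
gripper_width: 55.4
```

```bash
python3 - <<'E'
from h import *
delta([482,-324,180],106.7)
E
```

```text
t 16.25 ee [540.6 -95.3 183.1] [179.2   0.2 107. ] cm [-20.16 -12.3    0.2 ] turn 0.006 w 55.4
```

Call:
servo_tool(plan=[-3.4, -2.1, 0.2, 0, -6.6, -4, 0.2, 0, -9.8, -6, 0.2, 0, -12.8, -7.8, 0.2, 0, -15.4, -9.4, 0.2, 0, -17.6, -10.7, 0.2, 0, -19.2, -11.7, 0.2, 0, -20, -12.2, 0.2, 0, -20.2, -12.3, 0.2, 0, -20.2, -12.3, 0.2, 0])

```text
time_s: 17.08
ee_pos: [481.7, -324.7, 180.1]
tcp_rot: [179.2, 0.2, 107.0]
ft_force: [-0.9, 0.6, -0.8]
gripper_width: 55.7
```

```bash
python3 - <<'E'
from h import *
delta([482,-324,35],106.7)
c=cam("wrist");im=c["image"]
cv2.imwrite("pics/n.png",cv2.resize(im[140:340,180:380],(600,600),interpolation=cv2.INTER_CUBIC)[:,:,::-1])
delta([482,-324,35],106.7)
print([proj(c,[482,-324,z]).round(1) for z in (52,77,104)])
E
```

```text
t 17.0833 ee [ 481.7 -324.7  180.1] [179.2   0.2 107. ] cm [ 0.1  -0.15 14.5 ] turn 0.005 w 55.7
t 17.1333 ee [ 482.1 -324.1  180.1] [179.2   0.2 107. ] cm [ 0.05 -0.2  14.51] turn 0.006 w 55.6
[array([279.8, 197.5]), array([279.8, 206.1]), array([279.7, 217.4])]
```

View pics/n.png

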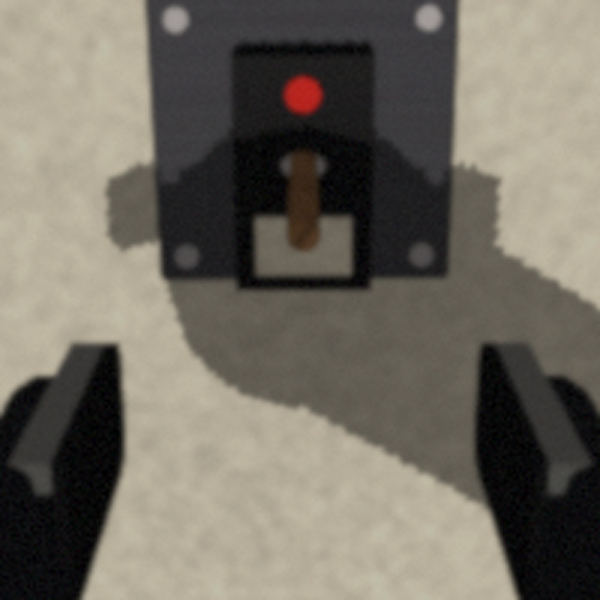

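Cassette centred at px x≈281, predicted 280, and its edges are parallel to the jaws. I'm descending to TCP z≈36, which keeps the gripper's body about 5 mm above the stud tip.

Call:
servo_tool(plan=[0, 0, 1, 0, 0, -0.1, 3, 0, 0, -0.1, 5.5, 0, 0, -0.1, 8, 0, 0, -0.1, 10.3, 0, 0, -0.1, 12, 0, 0, -0.1, 13.2, 0, 0, -0.1, 13.9, 0, 0, -0.1, 14.3, 0, 0, -0.1, 14.3, 0])

```text
time_s: 17.97
ee_pos: [483.2, -323.8, 36.8]
tcp_rot: [179.2, 0.2, 107.0]
ft_force: [-0.2, -0.5, 0.3]
gripper_width: 55.2
```

Call:
servo_tool(plan=[0, 0, 0, 0, 0, 0, 0, 0, 0, 0, 0, 0, 0, 0, 0, 0, 0, 0, 0, 0, 0, 0, 0, 0, 0, 0, 0, 0, 0, 0, 0, 0, 0, 0, 0, 0, 0, 0, 0, 0], jaw=0.25, force=45)

```text
time_s: 18.8
ee_pos: [484.0, -324.1, 38.2]
tcp_rot: [179.1, 0.2, 107.1]
ft_force: [0.5, 1.7, 5.9]
gripper_width: 39.1
```

Call:
servo_tool(plan=[0, 0, -0.2, 0, 0, 0, -0.5, 0, 0, 0, -0.9, 0, 0, 0, -1.3, 0, 0, 0, -1.7, 0, 0, 0, -2, 0, 0, 0, -2, 0, 0, 0, -2, 0, 0, 0, -2, 0, 0, 0, -2, 0])

```text
time_s: 19.63
ee_pos: [483.5, -324.0, 57.9]
tcp_rot: [179.2, 0.2, 107.1]
ft_force: [0.5, 0.3, -2.0]
gripper_width: 38.9
```

```bash
python3 - <<'E'
from h import *
s=state();print(s['time_s'],s['ee_pos'],s['tcp_rot'],s['ft_force'],s['gripper_width'])
c=cam("wrist")["image"];d=cam("side")["image"][100:205,270:390]
d=cv2.resize(d,(480,420));cv2.imwrite("pics/o.png",np.hstack([c[:,120:440],d])[:,:,::-1])
E
```

```text
19.6333 [ 483.52493402 -324.04323048   57.85924595] [179.1580381    0.21936135 107.06210972] [ 0.49793717  0.29591041 -2.0298094 ] 38.91836542380342
```

View pics/o.png

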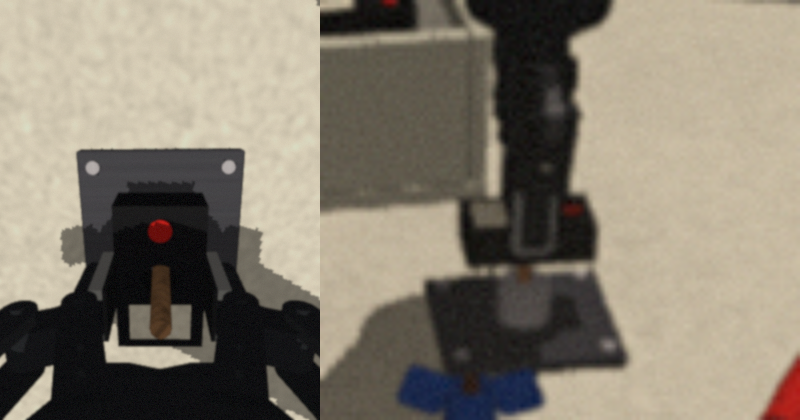

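The cassette is held level, with about 20 mm of gap under it. Lifting clear.

Call:
servo_tool(plan=[0, 0, -0.4, 0, 0, 0, -1.2, 0, 0, 0, -2.4, 0, 0, 0, -3.8, 0, 0, 0, -5.3, 0, 0, 0, -6.8, 0, 0, 0, -8.3, 0, 0, 0, -9.6, 0, 0, 0, -10.5, 0, 0, 0, -11, 0])

```text
time_s: 20.57
ee_pos: [482.4, -324.4, 170.2]
tcp_rot: [179.0, 0.3, 107.1]
ft_force: [0.4, -0.1, -0.7]
gripper_width: 39.3
```

```bash
python3 - <<'E'
from h import *
delta([557,122,120],75.9)
c=cam("wrist")["image"];d=cam("side")["image"][80:205,270:390]
d=cv2.resize(d,(403,420));cv2.imwrite("pics/p.png",np.hstack([c[:,120:440],d])[:,:,::-1])
E
```

```text
t 20.5667 ee [ 482.4 -324.4  170.2] [179.    0.3 107.1] cm [40.52 20.15  5.13] turn 0.544 w 39.3
```

View pics/p.png

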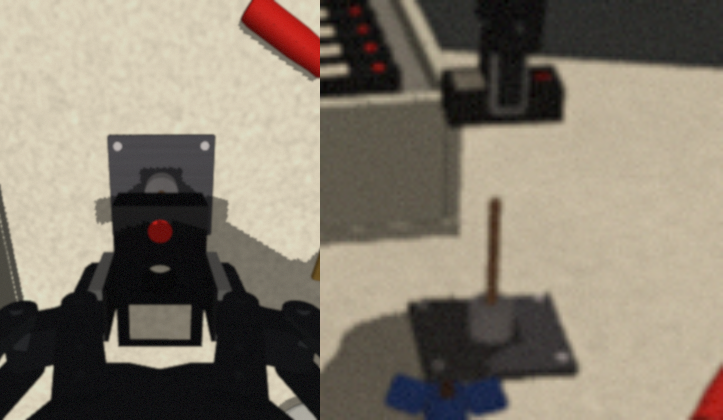

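The cassette is clear of the stud. Carrying it smoothly to the green half.

Call:
servo_tool(plan=[0.4, 0.2, 0, 0.03, 1.4, 0.7, 0, 0.08, 3, 1.5, 0, 0.15, 5, 2.5, 0, 0.23, 7.5, 3.7, 0, 0.31, 10.2, 5.1, 0, 0.39, 13, 6.5, 0, 0.46, 15.8, 7.9, 0, 0.51, 18.6, 9.3, 0, 0.54, 21.5, 10.7, 0, 0.544])

```text
time_s: 21.5
ee_pos: [521.0, -85.9, 168.6]
tcp_rot: [179.2, -0.2, 75.8]
ft_force: [0.7, 0.1, -1.3]
gripper_width: 39.0
```

```bash
python3 - <<'E'
from h import *
delta([557,122,70],75.9)
E
```

```text
t 21.5 ee [521.  -85.9 168.6] [179.2  -0.2  75.8] cm [21.   -1.76  9.92] turn -0.002 w 39.0
```

Call:
servo_tool(plan=[2.8, -0.2, 0, 0, 5.7, -0.5, 0, 0, 8.6, -0.7, 0, 0, 11.5, -1, 0, 0, 14.2, -1.2, 0.3, 0, 16.7, -1.4, 1, 0, 18.8, -1.6, 2.2, 0, 20.2, -1.7, 3.8, 0, 20.9, -1.8, 5.5, 0, 21, -1.8, 7, 0])

```text
time_s: 22.33
ee_pos: [555.4, 123.4, 96.6]
tcp_rot: [179.3, -0.1, 75.9]
ft_force: [-0.0, 0.2, -2.5]
gripper_width: 38.9
```

```bash
python3 - <<'E'
from h import *
delta([557,122,16],75.9)
c=cam("wrist")["image"];cv2.imwrite("pics/q.png",c[:,:,::-1])
E
```

```text
t 22.3333 ee [555.4 123.4  96.6] [ 1.793e+02 -1.000e-01  7.590e+01] cm [-0.12  0.09  8.06] turn -0.0 w 38.9
```

View pics/q.png

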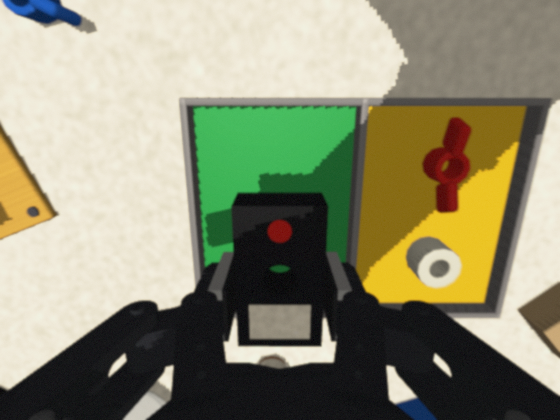

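Call:
servo_tool(plan=[0, 0, 0.6, 0, 0, 0, 1.6, 0, 0, 0, 2.9, 0, 0, 0, 4.2, 0, 0, 0, 5.4, 0, 0, 0, 6.4, 0, 0, 0, 7.1, 0, 0, 0, 7.5, 0, 0, 0, 7.7, 0, 0, 0, 7.7, 0])

```text
time_s: 23.22
ee_pos: [554.4, 122.3, 15.8]
tcp_rot: [179.5, 0.0, 75.8]
ft_force: [0.4, -0.2, -1.4]
gripper_width: 39.1
```

Call:
servo_tool(plan=[0, 0, 0.05, 0, 0, 0, 0.1, 0, 0, 0, 0.15, 0, 0, 0, 0.2, 0, 0, 0, 0.25, 0, 0, 0, 0.3, 0, 0, 0, 0.35, 0, 0, 0, 0.4, 0, 0, 0, 0.4, 0, 0, 0, 0.4, 0])

```text
time_s: 24.05
ee_pos: [555.0, 122.5, 13.3]
tcp_rot: [179.5, -0.0, 75.9]
ft_force: [-3.2, 1.1, 6.1]
gripper_width: 38.9
```

```bash
python3 - <<'E'
from h import *
delta([557,122,13],75.9);print(state()['ft_force'],state()['ft_torque'])
d=cam("side");print(proj(d,[557,122,5]))
im=d["image"][250:360,160:310];cv2.imwrite("pics/r.png",cv2.resize(im,(800,586),interpolation=cv2.INTER_CUBIC)[:,:,::-1])
E
```

```text
t 24.05 ee [555.  122.5  13.3] [179.5  -0.   75.9] cm [0.01 0.21 0.03] turn -0.001 w 38.9
[-3.16081529  1.09886828  6.11772309] [-0.11279958  1.0403303  -0.04594889]
[230.68013156 316.44225743]
```

View pics/r.png

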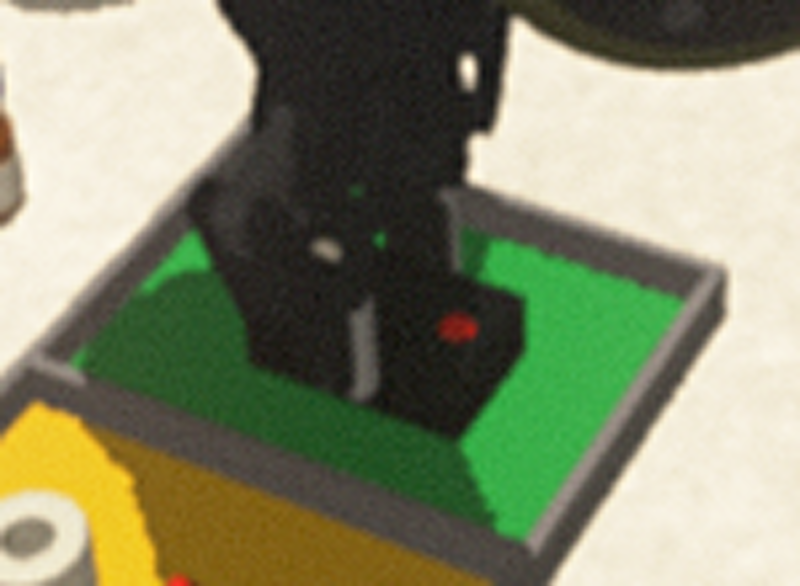

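The cassette is on the floor with about 6 N of contact. Releasing gently and rising.

Call:
servo_tool(plan=[0, 0, 0, 0, 0, 0, 0, 0, 0, 0, 0, 0, 0, 0, 0, 0, 0, 0, 0, 0, 0, 0, -0.1, 0, 0, 0, -0.6, 0, 0, 0, -1.5, 0, 0, 0, -2.8, 0, 0, 0, -4.5, 0], jaw=0.65)

```text
time_s: 24.93
ee_pos: [554.2, 122.4, 59.1]
tcp_rot: [179.5, 0.0, 75.9]
ft_force: [1.2, -0.5, 0.3]
gripper_width: 55.4
```

Call:
servo_tool(plan=[0, 0, -2, 0, 0, 0, -4, 0, 0, 0, -7, 0, 0, 0, -10, 0, 0, 0, -13, 0, 0, 0, -14, 0, 0, 0, -14, 0, 0, 0, -14, 0, 0, 0, -14, 0, 0, 0, -14, 0])

```text
time_s: 25.77
ee_pos: [552.5, 122.5, 197.7]
tcp_rot: [179.6, 0.1, 75.9]
ft_force: [0.8, -0.6, 0.2]
gripper_width: 55.6
```

```bash
python3 - <<'E'
from h import *
delta([557,122,13],75.9);print(state()['ft_force'])
c=cam("wrist")["image"];d=cam("side")["image"][250:420,100:310]
cv2.imwrite("pics/s.png",np.hstack([c[:,160:440],cv2.resize(d,(519,420))])[:,:,::-1])
E
```

```text
t 25.7667 ee [552.5 122.5 197.7] [1.796e+02 1.000e-01 7.590e+01] cm [ 0.09  0.32 18.47] turn -0.001 w 55.6
[ 0.83750812 -0.58791943  0.16761795]
```

View pics/s.png

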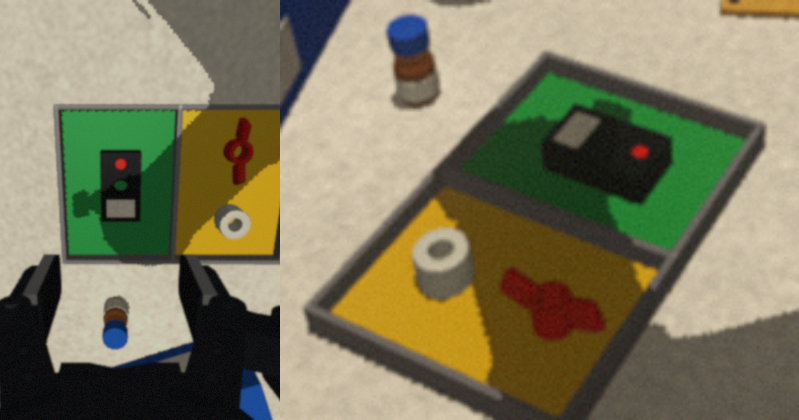

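All three parts are in place: the cassette is flat on green with the dot up, and the spacer and nut are in the yellow half. The gripper is clear, so I'm handing in.

```bash
python3 -c "
from workcell import env,state
print(env.finish_job()); print(state()['time_s'])"
```

```text
the job is handed in; nothing more can be done
None
the job is handed in; nothing more can be done
```

I took the stack apart in order and handed the job in at about 26 s of the 72 s allowed. No verdict was reported.

- **Moves:** The red wing nut went into the yellow half first, then the white spacer. Then I lifted the black cassette off the stud and lowered it onto the green floor until it touched (about 6 N), before letting go.
- **Final checks:** The last wrist and side views show the nut and spacer upright in the yellow half. The cassette is flat near the middle of the green half, dot up. The open gripper was about 18 cm above it, with under about 1 N on the wrist.
- **Disagreements:**
  - The stud tip read from the wrist camera first came out 4–6 mm off the overhead estimate. I used the foot's corner bolts instead, and the later views agreed with that to about 1.5 mm.
  - The gripper opening read 1–2 mm under the true part widths.
  - The tool tilted by up to 1° during the work.

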